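# Key and clamp the slip-casting moulds

### The arm

A 6-joint arm with a two-finger parallel gripper is mounted at the origin on a cart in front of the work surface, level with it; the furniture and walls round the work are solid. World frame = base frame: x ahead of the robot, y to its left, z up, the work surface at z = 0. Lengths are in m, angles in rad, forces in N, time in s.
With the tool pointing down it reaches from about 0.35 to 1 m from the base axis. Payload 7.1 kg.
Tool frame: the origin (TCP) lies between the finger pads; the fingertips stand 22 mm ahead of it and the grasp point (between the pads) lies 3 mm ahead of it; z points along the fingers, y is the line along which they close (so a half turn about z gives the same grasp; the last joint's range is limited). The gripper opens to 85 mm and grips with 20 to 120 N. Pads are 22 mm wide; open, the fingers measure 114 mm over their backs; the gripper's body (76 mm by 85 mm) begins 54 mm behind the grasp point. The pads swing forward as they close: fully open they stand 13 mm farther back than shut.
Start: joints at [-1.271, 0.423, 1.63, -0, 1.089, -0.019], TCP at [0.196, -0.593, 0.214] pointing down, gripper open.
Joint ranges: [-3, 3], [-0.9, 2.11], [0.09, 2.58], [-1.31, 4.45], [0.11, 2.69], [-2.54, 2.54]. Speed limits (rad/s): [2.39, 2.39, 3.01, 3.14, 3.14, 3.14].

### API

Orientations are given as a rotation vector (axis times angle).
In Python, from rig import manip gives the robot as it stands. The module is installed in compiled form; this text tells all that it offers. Calls block until the motion is done:
- manip.move_to(position, orientation): joint-space move of the TCP to a pose.
- manip.servo_line(position, orientation=None, rate=0.15): straight line of the TCP; orientation=None keeps the orientation; rate is the mean speed in m/s.
- manip.set_joints(angles): joint-space move.
- manip.command_gripper(opening, f_grip=None): finger opening in m; f_grip is the grip in N (None keeps the last); returns when the fingers have stopped.
- manip.hold(seconds).
- manip.solve_ik(position, orientation): joint angles nearest the present ones, or None.
- manip.camera(name): name is "side" or "top"; returns a dict with "image" (480x640x3 uint8, red, green, blue), "fx", "fy", "cx", "cy" (pixels), "k1" (the pictures are not rectified: a ray, as slopes to the right and down, at radius r is drawn at 1 + k1 r^2 times it, then the intrinsics apply), "cam_to_world" (4x4, takes a point from camera to world coordinates). Camera axes: x right, y down, z forward; pixel columns grow to the right and rows downward; lengths in m; the calibration is good to about 2 mm. A picture is of the moment at which its call begins. There is no depth.
A pose or a line that the arm cannot do raises manip.IKError and nothing moves.
- manip.sign_off(): hands the job in; it is judged then, once.
Readings, each from a call of its own:
- manip.get_time(): time.
- manip.get_joint_positions(): joint angles.
- manip.get_joint_vel(): joint speeds.
- manip.get_tau(): joint torques, N m.
- manip.get_position(): TCP position.
- manip.get_ee_rot(): TCP orientation.
- manip.get_contact_force(): force on the tool from outside, world axes, zero at the start.
- manip.get_torque(): the same for the moment, N m.
- manip.get_width(): finger opening in m.
- manip.get_grip_force(): force on a finger pad.
Only numpy, scipy, OpenCV 4.12 (cv2) and the standard library are available. Lean on these libraries where they do the work, as an engineer would, in place of code of your own. Each camera call takes 0.05 s, during which the arm holds its last target. There are 200 camera calls.

### The job

Get the casting moulds ready for pouring: lift the wooden drying spacers out of all three cradles and lay them on the bare strip of the ware board. Set every plaster upper half from the board into the cradle with the same colour of paint, slide it along the channel until its natches drop into the hidden pockets and it sits fully home, and swing that cradle's clamp bar across it until the slot drops over the bare stud and the bar lies on the plaster. A cradle whose upper half is not here needs only its spacer out; leave the cups alone, and I will do up the nuts.

Things in the scene. Friction and masses are not known exactly. Their poses are not given: they have to be found in the camera images.
- spacer_blue: loose wooden drying spacer that stands in the channel of the blue cradle on the lower half, 100 (x) x 22 (y) x 40 (z) mm, its top 82 mm above the table, 18 mm above the cheeks: grasp it there across y. Origin: centre of its underside. The three spacers look alike
- cradle_blue: fixed plywood casting cradle with blue paint marks, 200 x 122 x 64 mm. Origin: on the table under the middle of its channel; z up; reaches x = -95 to +105 mm. Two cheeks (26 mm thick, tops 64 mm above the table) run along x and leave a channel, y = -35 to +35 mm, open at both ends. The upper half seats with its own x axis along the cradle's +x; not the other way
- blue_bed (a point): blue cradle: middle of the channel, 42 mm above the table, level with the flat upper face of the fixed plaster lower half (160 mm long) in it. The lower half lies up to 10 mm off either way along x, unlisted, so the upper half drops in with its origin somewhere from -13 to +13 mm along x of this point. Three pockets 24 mm square, 8 mm deep
- blue_stud_b (a point): blue cradle: tapered tip of bare stud B (10 mm, at x = +32, y = -48 mm of the cradle), 84 mm above the table, 20 mm above the cheek's top. Stud A (10 mm), at x = +32, y = +48 mm on the other cheek, carries the clamp bar; its backed-off wing nut (20 mm wide, wings 42 mm along x, 102 to 120 mm above the table) keeps the bar on: the bar can rise 32 mm off the cheek
- top_blue: loose plaster upper half with blue band, 0.25 to 0.5 kg; may be absent. Block 124 x 64 mm, z = 7 to 31 mm, on three natches 7 mm high (18 x 16 mm, at x = -50, y = 0 and x = 48, y = +-18). Origin: centre, level with the natches' feet; z up. Grasp the collar, 42 (x) by 46 (y) mm, at x = -30, z = 31 to 59. Origin above the table: 42 mm in the channel unkeyed, 35 mm fully home
- bar_blue: loose metal clamp bar of the blue cradle, 128 x 25 x 6 mm. Origin: centre of its 15 mm hole, underside, round stud A; x towards the slot. Grasp the black wing head across its thickness: at x = 48, 38 (x) by 10 (y) mm, z = 12 to 38. Open, it lies along the cradle's +x (underside 64 mm above the table); clamped, it points along the cradle's -y, underside at 66 mm on the plaster
- blue_bar_slot (a point): middle of the slot of the blue bar (15 mm wide, 24 mm long, x = 84 to 108 mm of the bar), at the underside, x = 96 mm
- spacer_red: loose wooden drying spacer that stands in the channel of the red cradle on the lower half, 100 (x) x 22 (y) x 40 (z) mm, its top 82 mm above the table, 18 mm above the cheeks: grasp it there across y. Origin: centre of its underside. The three spacers look alike
- cradle_red: fixed plywood casting cradle with red paint marks, 200 x 122 x 64 mm. Origin: on the table under the middle of its channel; z up; reaches x = -95 to +105 mm. Two cheeks (26 mm thick, tops 64 mm above the table) run along x and leave a channel, y = -35 to +35 mm, open at both ends. The upper half seats with its own x axis along the cradle's +x; not the other way
- red_bed (a point): red cradle: middle of the channel, 42 mm above the table, level with the flat upper face of the fixed plaster lower half (160 mm long) in it. The lower half lies up to 10 mm off either way along x, unlisted, so the upper half drops in with its origin somewhere from -13 to +13 mm along x of this point. Three pockets 24 mm square, 8 mm deep
- red_stud_b (a point): red cradle: tapered tip of bare stud B (10 mm, at x = +32, y = -48 mm of the cradle), 84 mm above the table, 20 mm above the cheek's top. Stud A (10 mm), at x = +32, y = +48 mm on the other cheek, carries the clamp bar; its backed-off wing nut (20 mm wide, wings 42 mm along x, 102 to 120 mm above the table) keeps the bar on: the bar can rise 32 mm off the cheek
- top_red: loose plaster upper half with red band, 0.25 to 0.5 kg; may be absent. Block 124 x 64 mm, z = 7 to 31 mm, on three natches 7 mm high (18 x 16 mm, at x = -50, y = 0 and x = 48, y = +-18). Origin: centre, level with the natches' feet; z up. Grasp the collar, 42 (x) by 46 (y) mm, at x = -30, z = 31 to 59. Origin above the table: 42 mm in the channel unkeyed, 35 mm fully home
- bar_red: loose metal clamp bar of the red cradle, 128 x 25 x 6 mm. Origin: centre of its 15 mm hole, underside, round stud A; x towards the slot. Grasp the black wing head across its thickness: at x = 48, 38 (x) by 10 (y) mm, z = 12 to 38. Open, it lies along the cradle's +x (underside 64 mm above the table); clamped, it points along the cradle's -y, underside at 66 mm on the plaster
- red_bar_slot (a point): middle of the slot of the red bar (15 mm wide, 24 mm long, x = 84 to 108 mm of the bar), at the underside, x = 96 mm
- spacer_green: loose wooden drying spacer that stands in the channel of the green cradle on the lower half, 100 (x) x 22 (y) x 40 (z) mm, its top 82 mm above the table, 18 mm above the cheeks: grasp it there across y. Origin: centre of its underside. The three spacers look alike
- cradle_green: fixed plywood casting cradle with green paint marks, 200 x 122 x 64 mm. Origin: on the table under the middle of its channel; z up; reaches x = -95 to +105 mm. Two cheeks (26 mm thick, tops 64 mm above the table) run along x and leave a channel, y = -35 to +35 mm, open at both ends. The upper half seats with its own x axis along the cradle's +x; not the other way
- green_bed (a point): green cradle: middle of the channel, 42 mm above the table, level with the flat upper face of the fixed plaster lower half (160 mm long) in it. The lower half lies up to 10 mm off either way along x, unlisted, so the upper half drops in with its origin somewhere from -13 to +13 mm along x of this point. Three pockets 24 mm square, 8 mm deep
- green_stud_b (a point): green cradle: tapered tip of bare stud B (10 mm, at x = +32, y = -48 mm of the cradle), 84 mm above the table, 20 mm above the cheek's top. Stud A (10 mm), at x = +32, y = +48 mm on the other cheek, carries the clamp bar; its backed-off wing nut (20 mm wide, wings 42 mm along x, 102 to 120 mm above the table) keeps the bar on: the bar can rise 32 mm off the cheek
- top_green: loose plaster upper half with green band, 0.25 to 0.5 kg; may be absent. Block 124 x 64 mm, z = 7 to 31 mm, on three natches 7 mm high (18 x 16 mm, at x = -50, y = 0 and x = 48, y = +-18). Origin: centre, level with the natches' feet; z up. Grasp the collar, 42 (x) by 46 (y) mm, at x = -30, z = 31 to 59. Origin above the table: 42 mm in the channel unkeyed, 35 mm fully home
- bar_green: loose metal clamp bar of the green cradle, 128 x 25 x 6 mm. Origin: centre of its 15 mm hole, underside, round stud A; x towards the slot. Grasp the black wing head across its thickness: at x = 48, 38 (x) by 10 (y) mm, z = 12 to 38. Open, it lies along the cradle's +x (underside 64 mm above the table); clamped, it points along the cradle's -y, underside at 66 mm on the plaster
- green_bar_slot (a point): middle of the slot of the green bar (15 mm wide, 24 mm long, x = 84 to 108 mm of the bar), at the underside, x = 96 mm
- drying_board: fixed brown hardboard ware board, 325 x 285 x 6 mm, on which the upper halves stand; its strip at y > 45 mm is bare. Origin: centre of its underside
- cup_pale: loose small pale bisque cup, about 60 mm wide and 58 mm high, a bystander. Origin: centre of its foot
- cup_terra: loose small terracotta bisque cup, about 60 mm wide and 58 mm high, a bystander. Origin: centre of its foot
Things that resemble listed ones, but are neither listed nor needed, are in the scene too. What is shaped like the top_blue but yellow is not meant.

How it is judged:
By the outcome, as a careful person would: the job done as asked, in the order asked, and still so for the second after the job is handed in, with the robot touching nothing.
Of top_blue, top_red, top_green only 2 to 3 are there at a start; the rules pass over those that are not, and their reading is None.
At some moment in a run one of top_blue, top_red, top_green may be knocked a few centimetres aside while the robot is not near it.
Once in a run the grip may slacken for a moment while it holds something.
It also fails if it takes over 210 s, if anything falls off the work surface, if the arm or the gripper's body presses on something with over 40 N, if the wrist force passes 120 N, or if a joint passes its speed limit or range.

## Working session

There is one attempt and no reset: what is moved stays moved. The work goes in short steps, each a Python script; the robot and the scene stay as the last script left them, time stands still between calls to the robot, and variables do not carry over. Pictures are saved under pics/ and viewed, at most 14 in all, crops included, and the job is handed in when it is done.

```bash
ls; mkdir -p pics; python3 - <<'E'
from rig import manip
import cv2
for n in("top","side"):
    c=manip.camera(n); cv2.imwrite(f"pics/{n}0.png",c["image"][:,:,::-1])
    print(n,c["fx"],c["fy"],c["cx"],c["cy"],c["k1"],c["cam_to_world"])
print(manip.get_time(),manip.get_ee_rot(),manip.get_contact_force())
E
```

```text
pics
top 620.9755801207942 620.9755801207942 329.59698390534635 238.98119363199956 -0.03553028721893112 [[ 2.39279558e-02 -9.87583808e-01  1.55260025e-01  2.82276591e-01]
 [-9.99702331e-01 -2.43775596e-02 -9.92205593e-04 -7.60353210e-02]
 [ 4.76474668e-03 -1.55190067e-01 -9.87873140e-01  1.74200229e+00]
 [ 0.00000000e+00  0.00000000e+00  0.00000000e+00  1.00000000e+00]]
side 531.6491050685662 531.6491050685662 313.9018160743552 239.0525100013965 -0.08700055843057586 [[ 0.99689725  0.05800386 -0.0532111   0.61318134]
 [ 0.07624933 -0.54377442  0.83576038 -1.29082844]
 [ 0.01954249 -0.83722454 -0.54650998  0.85369049]
 [ 0.          0.          0.          1.        ]]
0.1 [-3.10037566e+00 -4.98478430e-01  3.17490431e-04] [ 0.35877536 -0.19139198  0.14772848]
```

View pics/top0.png

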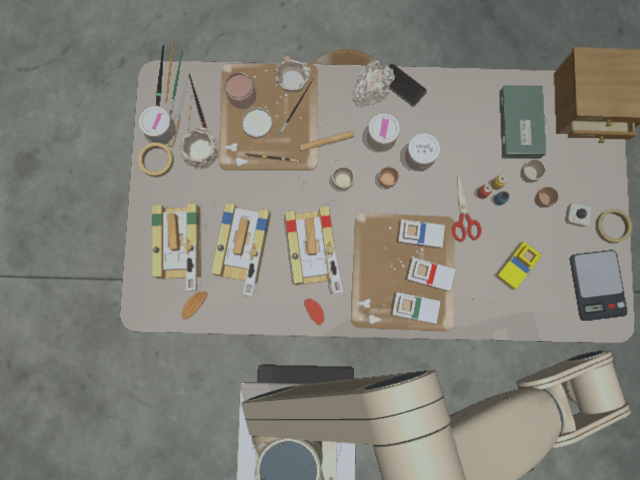

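View pics/side0.png

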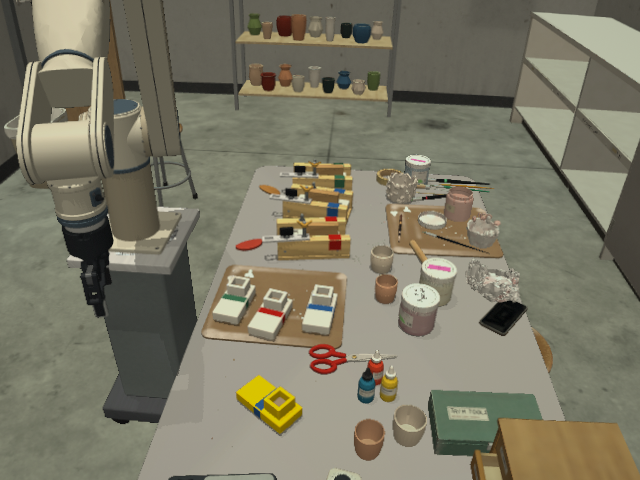

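The top view shows three cradles at about (175,242), (241,242) and (312,245). Their +x points down the image, towards the robot. All three tops stand on the board at about (422,234) blue, (431,273) red and (416,307) green, and the bare strip is on the board's left, columns 353–387. I'll zoom in to measure.

```bash
python3 - <<'E'
import cv2
im=cv2.imread("pics/top0.png")
def crop(x0,y0,w,h,s,out):
    c=cv2.resize(im[y0:y0+h,x0:x0+w],None,fx=s,fy=s,interpolation=cv2.INTER_CUBIC)
    for i in range(0,w,10): cv2.putText(c,str(x0+i),(i*s,8),0,.3,(0,0,255)); cv2.line(c,(i*s,10),(i*s,16),(0,0,255))
    for i in range(0,h,10): cv2.putText(c,str(y0+i),(0,i*s+3),0,.3,(0,0,255)); cv2.line(c,(20,i*s),(26,i*s),(0,0,255))
    cv2.imwrite(out,c)
crop(146,196,200,104,4,"pics/c1.png")
crop(346,206,120,130,4,"pics/c2.png")
E
```

```text
(no output)
```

View pics/c1.png

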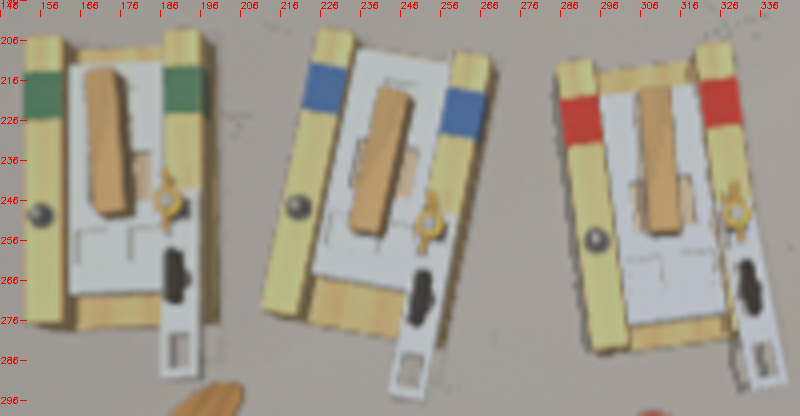

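View pics/c2.png

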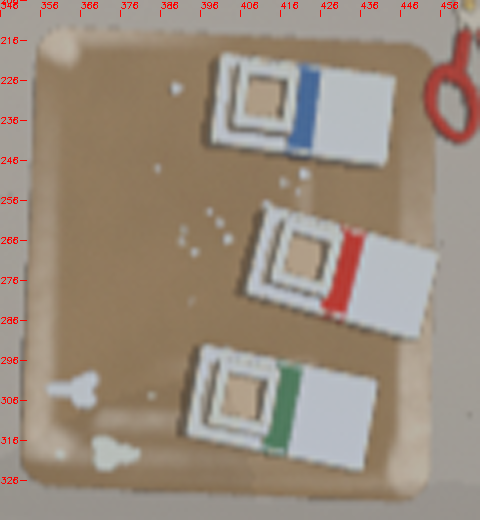

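The crops show the cheek corners, studs, nuts, bars, spacers and block corners clearly. For example, stud B is at crop (40,215), (299,206) and (597,237) for green, blue and red. I'll fit poses by reprojecting these picks.

```bash
cat > h.py <<'E'
import numpy as np, json, cv2
from scipy.optimize import least_squares
from scipy.spatial.transform import Rotation as R
from rig import manip
def proj(P,c):
    T=np.linalg.inv(c["cam_to_world"]); q=np.atleast_2d(P)@T[:3,:3].T+T[:3,3]
    s=q[:,:2]/q[:,2:]; s=s*(1+c["k1"]*(s**2).sum(1,keepdims=True))
    return s*[c["fx"],c["fy"]]+[c["cx"],c["cy"]]
def place(p,L):
    L=np.atleast_2d(np.asarray(L,float)); a,b=np.cos(p[2]),np.sin(p[2])
    return np.c_[p[0]+a*L[:,0]-b*L[:,1],p[1]+b*L[:,0]+a*L[:,1],L[:,2]]
def fit(L,uv,c,p0):
    L=np.asarray(L,float)
    r=least_squares(lambda p:(proj(place(p,L),c)-uv).ravel(),p0,loss="soft_l1")
    return r.x,np.abs(proj(place(r.x,L),c)-uv).max(1).round(1)
def down(yaw):  # tool down, tool y (closing line) at world angle yaw, wrapped to +-pi/2 about rest
    y=np.array([np.cos(yaw),np.sin(yaw),0]); z=np.array([0,0,-1.]); x=np.cross(y,z)
    return R.from_matrix(np.c_[x,y,z]).as_rotvec()
def go(x,y,z,yaw,rate=.15): manip.servo_line(np.array([x,y,z]),down(yaw),rate)
E
cat > meas.py <<'E'
from h import *
c=manip.camera("top"); m=1e-3
o1=np.array([146,196]); o2=np.array([346,206])
C=[(-95,-61,64),(-95,-35,64),(105,-61,64),(105,-35,64),(-95,35,64),(-95,61,64),(32,-48,84),(32,48,115)]
cr=dict(green=[(27,36),(64,37),(27,325),(64,323),(163,30),(202,30),(40,215),(168,200)],
 blue=[(319,28),(355,36),(262,306),(298,315),(455,52),(491,57),(299,206),(429,222)],
 red=[(557,63),(594,59),(592,352),(629,347),(697,46),(733,41),(597,237),(736,212)])
sl=dict(green=[(179,351),(175,277)],blue=[(410,370),(421,297)],red=[(764,360),(750,287)])
sp=dict(green=[(86,72),(117,70),(131,211),(99,214)],blue=[(382,88),(412,93),(384,234),(352,230)],red=[(641,88),(669,87),(681,232),(649,233)])
S=[(-50,-11,82),(-50,11,82),(50,11,82),(50,-11,82)]
tp=dict(blue=[(222,53),(396,75),(386,165),(210,143),(232,60),(300,68),(291,136)],
 red=[(266,203),(438,250),(419,338),(246,293),(283,223),(342,236),(326,293),(268,280)],
 green=[(203,345),(376,378),(362,469),(188,434),(214,357),(278,367),(268,434),(208,423)])
T=[(-62,32,37),(62,32,37),(62,-32,37),(-62,-32,37),(-51,23,65),(-9,23,65),(-9,-23,65),(-51,-23,65)]
B=[(162.5,142.5,6),(162.5,-142.5,6),(-162.5,-142.5,6),(-162.5,142.5,6)]
f=lambda L,uv,o,p0:fit(np.array(L[:len(uv)])*m,np.array(uv)/4+o-.4,c,p0)
D={}
for k,y0 in dict(green=.4,blue=.2,red=0).items():
    D["cradle_"+k],e=f(C,cr[k],o1,[.6,y0,np.pi]); print("cradle",k,D["cradle_"+k].round(4),e)
    D["spacer_"+k],e=f(S,sp[k],o1,[.6,y0,np.pi]); print(" spacer",D["spacer_"+k].round(4),e)
    D["top_"+k],e=f(T,tp[k],o2,[.5,-.3,-np.pi/2]); print(" top",D["top_"+k].round(4),e)
    A=place(D["cradle_"+k],[.032,.048,.064])[0]
    # bar: slot centre at z 70, head top centre z 102
    D["bar_"+k],e=f([(96,0,70),(48,0,102)],sl[k],o1,[*A[:2],D["cradle_"+k][2]]); print(" bar",D["bar_"+k].round(4),"studA",A[:2].round(4),e)
D["board"],e=f(B,[(38,30),(438,42),(430,498),(20,484)],o2,[.5,-.3,0]); print("board",D["board"].round(4),e)
json.dump({k:v.tolist() for k,v in D.items()},open("D.json","w"))
E
python3 meas.py
```

```text
cradle green [0.5389 0.3474 3.2123] [0.3 0.4 0.1 0.2 0.4 0.3 0.6 0.3]
 spacer [0.5547 0.3487 3.297 ] [0.1 0.6 0.2 0.5]
 top [ 0.3675 -0.3183 -1.7333] [0.8 0.4 0.2 1.  1.  0.4 0.3 0.4]
 bar [0.5099 0.2918 3.1086] studA [0.5104 0.2973] [0.3 0.3]
cradle blue [0.5385 0.1664 2.993 ] [0.3 0.7 1.2 0.6 0.5 0.3 0.8 0.3]
 spacer [0.5459 0.1617 2.9889] [0.3 0.2 0.5 0. ]
 top [ 0.5737 -0.3327 -1.6737] [0.7 0.2 0.1 0.2 1.6 0.2 0.6]
 bar [0.4995 0.1197 2.9436] studA [0.4998 0.1237] [0.2 0.2]
cradle red [ 0.5353 -0.0273  3.2933] [0.  0.2 0.3 0.3 0.4 0.1 0.3 0.5]
 spacer [ 0.5514 -0.026   3.2363] [0.5 0.6 0.1 0.2]
 top [ 0.4608 -0.3598 -1.802 ] [0.4 0.3 0.3 0.6 1.7 1.1 0.9 0.3]
 bar [ 0.5113 -0.0776  3.3742] studA [ 0.5109 -0.0796] [0.2 0.2]
board [ 0.4703 -0.2878 -0.0178] [1.3 0.4 0.9 0.2]
```

```bash
cat >> h.py <<'E'
D=json.load(open("D.json")) if __import__("os").path.exists("D.json") else {}
ZT=.27
def near(yaw,p):   # the half-turn of yaw that needs the smaller wrist turn
    def cost(y):
        q=manip.solve_ik(np.array(p),down(y)); return 9 if q is None else abs(q[5])
    return min((yaw,yaw+np.pi),key=cost)
def st(s=""): print(s,"t %.1f w %.4f p %s F %s"%(manip.get_time(),manip.get_width(),manip.get_position().round(4),manip.get_contact_force().round(1)),flush=True)
E
cat > spacers.py <<'E'
from h import *
spots=dict(red=(-.002,.118),blue=(.105,.118),green=(.05,.068))
yb=D["board"][2]+np.pi/2
for k in("red","blue","green"):
    x,y,a=D["spacer_"+k]; a=near(a+np.pi/2,(x,y,ZT))
    p=manip.get_position(); go(*p[:2],ZT,a if k=="red" else yb,.3)
    go(x,y,ZT,a,.3); manip.command_gripper(.045); go(x,y,.120,a,.25); go(x,y,.087,a,.08)
    manip.command_gripper(.0,50); st(k+" gripped")
    go(x,y,.14,a,.1); go(x,y,ZT,a,.25); 
    if manip.get_width()<.018: st("LOST"); break
    tx,ty,_=place(D["board"],[*spots[k],0])[0]; yb=near(yb,(tx,ty,ZT))
    go(tx,ty,ZT,yb,.3); go(tx,ty,.09,yb,.25)
    if manip.get_width()<.018: st("LOST2"); break
    go(tx,ty,.0525,yb,.06); st("placed"); manip.command_gripper(.036); go(tx,ty,.12,yb,.15)
go(tx,ty,ZT,yb,.3)
p=np.array([.45,.05,.3])
manip.servo_line(np.array([.3,-.45,.3]),down(yb),.3)
cv2.imwrite("pics/top1.png",manip.camera("top")["image"][:,:,::-1]); cv2.imwrite("pics/side1.png",manip.camera("side")["image"][:,:,::-1]); st()
E
python3 spacers.py
```

```text
red gripped t 5.2 w -0.0000 p [ 0.5514 -0.0261  0.0871] F [ 0.4 -0.9  0.1]
LOST t 6.5 w 0.0000 p [ 0.5504 -0.026   0.2685] F [ 0.6 -0.3 -0.5]Traceback (most recent call last):
  File "spacers.py", line 15, in <module>
    go(tx,ty,ZT,yb,.3)
       ^^
NameError: name 'tx' is not defined. Did you mean: 'x'?
```

```bash
python3 - <<'E'
from h import *
print(manip.get_joint_positions(), R.from_rotvec(manip.get_ee_rot()).as_matrix().round(2))
t=manip.camera("top")["image"][:,:,::-1];s=manip.camera("side")["image"][:,:,::-1]
a=cv2.resize(t[180:320,200:400],(600,420),interpolation=2); b=cv2.resize(s[130:280,200:400],(560,420),interpolation=2)
cv2.imwrite("pics/m1.png",cv2.resize(np.hstack([a,b]),(800,290)))
E
```

```text
[-6.88261518e-02  2.54842982e-01  1.74144030e+00 -8.74548592e-08
  1.14750556e+00  1.40730480e+00] [[ 1.    0.09 -0.  ]
 [ 0.09 -1.    0.  ]
 [-0.   -0.   -1.  ]]
```

View pics/m1.png

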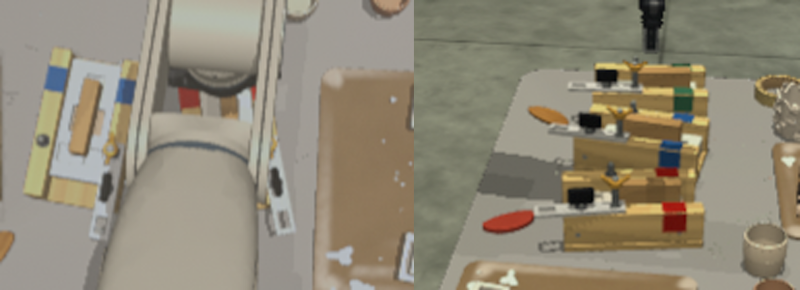

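```bash
python3 - <<'E'
from h import *
p=manip.get_position(); q=manip.get_joint_positions(); q[0]=-1.1
manip.set_joints(q); st()
t=manip.camera("top")["image"][:,:,::-1];s=manip.camera("side")["image"][:,:,::-1]
cv2.imwrite("pics/top1.png",t);cv2.imwrite("pics/side1.png",s)
a=cv2.resize(t[196:300,270:350],None,fx=5,fy=5,interpolation=2); b=cv2.resize(s[205:270,260:365],None,fx=3.6,fy=5,interpolation=2)
b=np.vstack([b,np.zeros((a.shape[0]-b.shape[0],b.shape[1],3),np.uint8)])
cv2.imwrite("pics/m2.png",np.hstack([a,b]))
E
```

```text
t 8.6 w -0.0001 p [ 0.261  -0.4848  0.2675] F [0.3 0.  0. ]
```

View pics/m2.png

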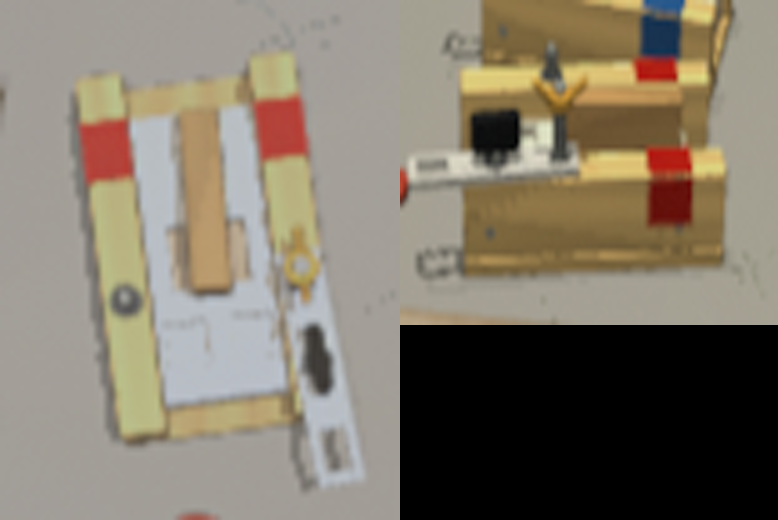

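```bash
python3 - <<'E'
from h import *
c=manip.camera("side");t=manip.camera("top")
for n,L in dict(sp82=[(-.05,s*.011,.082) for s in(1,-1)],sp64=[(-.05,s*.011,.064) for s in(1,-1)]).items():
    print(n,proj(place(D["spacer_red"],L),c).round(1).tolist())
L=[(-.095,.061,.064),(-.095,.035,.064),(-.095,-.035,.064),(-.095,-.061,.064),(.032,.048,.12),(.032,-.048,.084),(-.095,.061,0)]
q=proj(place(D["cradle_red"],L),c); print("cradle",q.round(1).tolist()); print("m2 crop",((q-[260,205])*[3.6,5]+[400,0]).round(0).tolist())
L=[(s*.05,r*.011,.082) for s in(1,-1) for r in(1,-1)]
print((( proj(place(D["spacer_red"],L),c)-[260,205])*[3.6,5]+[400,0]).round(0).tolist())
E
```

```text
sp82 [[339.1, 225.0], [338.7, 220.9]]
sp64 [[338.8, 230.5], [338.4, 226.4]]
cradle [[351.5, 239.3], [350.3, 234.1], [347.1, 221.0], [345.9, 216.4], [304.9, 220.2], [302.7, 213.6], [350.2, 258.5]]
m2 crop [[730.0, 171.0], [725.0, 146.0], [713.0, 80.0], [709.0, 57.0], [562.0, 76.0], [554.0, 43.0], [725.0, 267.0]]
[[555.0, 99.0], [555.0, 78.0], [685.0, 100.0], [683.0, 80.0]]
```

```bash
python3 - <<'E'
from h import *
x,y,a=D["spacer_red"]; a=near(a+np.pi/2,(x,y,ZT))
go(*manip.get_position()[:2],ZT,a,.3); go(x,y,ZT,a,.3); go(x,y,.125,a,.2); st()
f0=manip.get_contact_force()[2]
for z in np.arange(.122,.09,-.002):
    go(x,y,z,a,.05)
    if abs(manip.get_contact_force()[2]-f0)>4: st("contact"); break
st("end")
cv2.imwrite("pics/m3.png",cv2.resize(manip.camera("side")["image"][150:280,240:370,::-1],None,fx=4,fy=4,interpolation=2))
c=manip.camera("side"); z=manip.get_position()[2]
print(((proj([[x,y,z],[x,y,z-.022]],c)-[240,150])*4).round(0).tolist())
E
```

```text
t 12.8 w 0.0001 p [ 0.5521 -0.0263  0.1259] F [-0.2 -0.7  0.3]
end t 16.8 w -0.0002 p [ 0.5513 -0.026   0.0918] F [-0.6 -0.2 -0.1]
[[324.0, 279.0], [324.0, 306.0]]
```

View pics/m3.png

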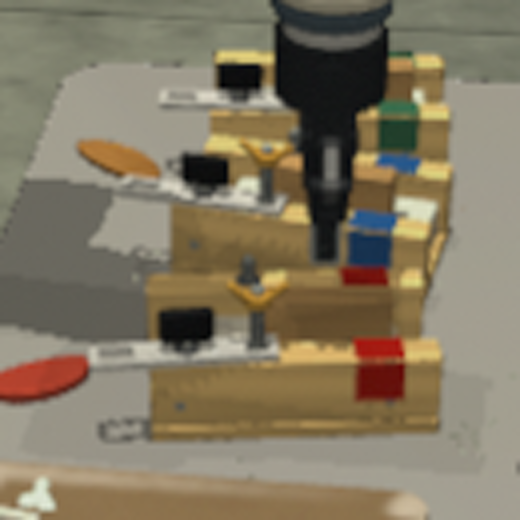

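```bash
python3 - <<'E'
from h import *
c=manip.camera("side"); t=manip.camera("top")
print("start tip pred",proj([[.196,-.593,.192],[.196,-.593,.214]],c).round(1).tolist(), "top",proj([[.196,-.593,.192]],t).round(1).tolist())
p=manip.get_position();print(p,proj([p-[0,0,.022]],t).round(1))
for z in (.1,.106,.112): print(z, ((proj([[p[0],p[1],z]],c)-[240,150])*4).round().tolist())
for dy in (.03,.045,.06): print(dy, ((proj([[p[0],p[1]+dy,p[2]-.022]],c)-[240,150])*4).round().tolist())
im=t["image"][:,:,::-1]; u,v=proj([p],t)[0].astype(int); 
cv2.imwrite("pics/m4.png",cv2.resize(im[v-50:v+50,u-60:u+60],None,fx=5,fy=5,interpolation=2))
print(u,v, manip.get_joint_positions().round(3))
E
```

```text
start tip pred [[110.5, 320.4], [108.2, 311.4]] top [[535.9, 376.6]]
[ 0.55142681 -0.02604578  0.09203018] [[310.7 236.2]]
0.1 [[325.0, 269.0]]
0.106 [[325.0, 262.0]]
0.112 [[325.0, 254.0]]
0.03 [[326.0, 284.0]]
0.045 [[328.0, 273.0]]
0.06 [[329.0, 262.0]]
310 234 [-0.069  0.491  1.869 -0.     0.781  1.407]
```

View pics/m4.png

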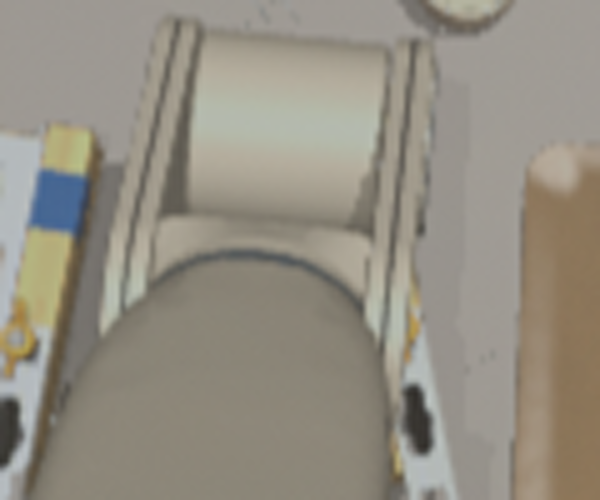

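The shut fingertip shows at crop (325,262), but it should be at row 306, so it stands about 36 mm higher than the pose readings imply. That explains why the fingers closed above the spacer. I'll probe for contact to calibrate the offset.

```bash
python3 - <<'E'
from h import *
x,y,_=manip.get_position(); x,y,a=D["spacer_red"]; a=near(a+np.pi/2,(x,y,ZT))
f0=manip.get_contact_force()[2]
for z in np.arange(.090,.060,-.001):
    go(x,y,z,a,.05); f=manip.get_contact_force()[2]-f0
    if abs(f)>3: st("contact %.3f"%z); break
c=manip.camera("side"); print(((proj([[x,y,.082],[x,y,z-.022]],c)-[240,150])*4).round().tolist())
cv2.imwrite("pics/m5.png",cv2.resize(c["image"][150:280,240:370,::-1],None,fx=4,fy=4,interpolation=2))
go(x,y,.13,a,.2)
E
```

```text
contact 0.064 t 23.8 w -0.0000 p [ 0.5515 -0.0261  0.0649] F [-3.7  0.3 10.6]
[[324.0, 291.0], [322.0, 340.0]]
```

View pics/m5.png

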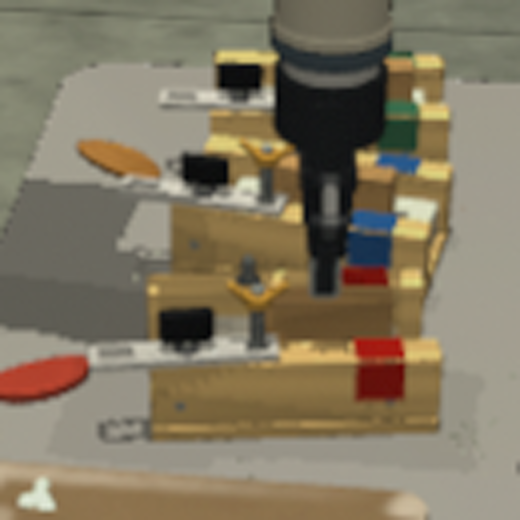

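Contact came at a reported z of 0.065, against a tip height of 0.082, and xy agrees. So true z is reported z + 39 mm. I'll put that in the helpers and carry on with force-guarded descents.

```bash
cat >> h.py <<'E'
DZ=.039     # true z = reported z + DZ (found by touching spacer_red's top)
def go(x,y,z,yaw,rate=.15): manip.servo_line(np.array([x,y,z-DZ]),down(yaw),rate)
def fz(): return manip.get_contact_force()[2]
def guard(x,y,z0,z1,yaw,fmax=8,step=.004,rate=.05):
    """descend z0->z1, stop on added upward force; True if stopped"""
    f0=fz()
    for z in np.linspace(z0,z1,int(np.ceil((z0-z1)/step))+1)[1:]:
        go(x,y,z,yaw,rate)
        if fz()-f0>fmax: st("touch at %.4f"%z); return True
    return False
def st(s=""):
    p=manip.get_position()+[0,0,DZ]; print(s,"t %.1f w %.4f p %s F %s"%(manip.get_time(),manip.get_width(),p.round(4),manip.get_contact_force().round(1)),flush=True)
E
python3 - <<'E'
s=open("spacers.py").read()
s=s.replace("go(*p[:2],ZT,a if k==\"red\" else yb,.3)","go(*p[:2],ZT,a if k==\"red\" else yb,.3)")
s=s.replace("go(x,y,.120,a,.25); go(x,y,.087,a,.08)","go(x,y,.115,a,.25)\n    if guard(x,y,.115,.087,a,step=.007): break")
s=s.replace("go(tx,ty,.0525,yb,.06)","guard(tx,ty,.06,.051,yb,step=.003)").replace("go(tx,ty,.09,yb,.25)","go(tx,ty,.06,yb,.2)")
open("spacers.py","w").write(s)
E
sed -i 's/^p=np.array.*$//; s/^manip.servo_line.*$/q=manip.get_joint_positions(); q[0]=-1.1; manip.set_joints(q)/' spacers.py; python3 spacers.py
```

```text
red gripped t 27.9 w 0.0209 p [ 0.5514 -0.026   0.0872] F [0.8 0.8 1.4]
placed t 32.2 w 0.0210 p [ 0.4707 -0.1698  0.0512] F [-0.5  0.5  3.7]
blue gripped t 39.5 w 0.0214 p [0.5461 0.1618 0.0872] F [-0.2  0.4  0.7]
placed t 46.2 w 0.0217 p [ 0.5777 -0.1717  0.0512] F [0.1 0.8 2.3]Traceback (most recent call last):
  File "spacers.py", line 7, in <module>
    go(x,y,ZT,a,.3); manip.command_gripper(.045); go(x,y,.115,a,.25)
    ~~^^^^^^^^^^^^^
  File "h.py", line 28, in go
    def go(x,y,z,yaw,rate=.15): manip.servo_line(np.array([x,y,z-DZ]),down(yaw),rate)
                                ~~~~~~~~~~~~~~~~^^^^^^^^^^^^^^^^^^^^^^^^^^^^^^^^^^^^^
rig.IKError: the arm cannot follow that straight line within its joint ranges
```

```bash
cat >> h.py <<'E'
def hop(x,y,yaw,z=ZT): manip.move_to(np.array([x,y,z-DZ]),down(yaw))
E
sed -i 's/go(x,y,ZT,a,.3); manip/hop(x,y,a); manip/; s/go(tx,ty,ZT,yb,.3); go/hop(tx,ty,yb); go/; s/for k in.*/for k in ("green",):/' spacers.py; python3 spacers.py
```

```text
green gripped t 55.6 w 0.0214 p [0.5549 0.3489 0.0873] F [1.5 0.3 1.5]
placed t 61.2 w 0.0215 p [ 0.5218 -0.2208  0.0512] F [-0.1 -0.5  2.6]
 t 64.3 w 0.0356 p [ 0.2682 -0.498   0.2691] F [ 0.9 -0.   0.1]
```

```bash
python3 - <<'E'
from h import *
im=cv2.imread("pics/top1.png"); x0,y0,w,h,s=346,206,120,130,4
c=cv2.resize(im[y0:y0+h,x0:x0+w],None,fx=s,fy=s,interpolation=cv2.INTER_CUBIC); cv2.imwrite("pics/c3.png",c)
E
```

```text
(no output)
```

View pics/c3.png

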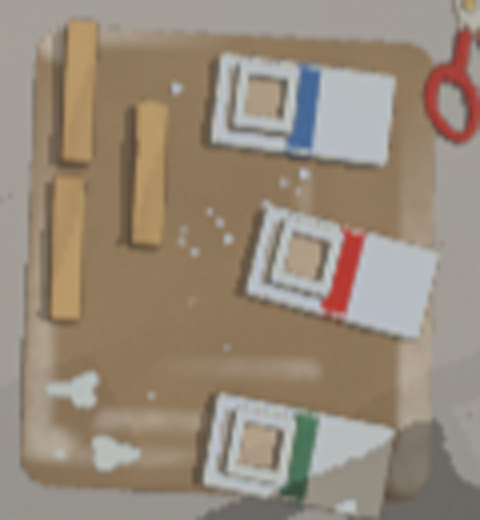

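The picture shows all three spacers lying on the bare strip at (80,90), (66,248) and (148,172). The green top has been knocked to about (298,440), while blue and red haven't moved. The open blue and green bars lean slightly into their channels, so I'll turn those outward before placing. Blue goes first.

```bash
cat > ops.py <<'E'
from h import *
def branch(y0,P0,dy,P1):
    def cost(y):
        qs=[manip.solve_ik(np.array([*P,ZT-DZ]),down(a)) for P,a in((P0,y),(P1,y+dy))]
        return 9 if any(q is None for q in qs) else max(abs(q[5]) for q in qs)
    return min((y0,y0+np.pi,y0-np.pi),key=cost)
wrap=lambda a:(a+np.pi)%(2*np.pi)-np.pi
def grab_bar(k,dy):
    C=D["cradle_"+k]; A=place(C,[.032,.048,0])[0][:2]; b=D["bar_"+k]; h=place(b,[.048,0,0])[0]
    ya=branch(b[2]+np.pi/2,h[:2],dy,A); hop(*h[:2],ya); manip.command_gripper(.03)
    go(*h[:2],.125,ya,.25)
    if guard(*h[:2],.125,.097,ya,step=.007): raise SystemExit("bar touch")
    manip.command_gripper(0,60); st("bar gripped"); assert manip.get_width()>.006
    return A,b,ya
def arc(A,b,ya,y1,z,n):
    for t in np.linspace(0,1,n+1)[1:]:
        y=b[2]+t*(y1-b[2]); p=A+.048*np.array([np.cos(y),np.sin(y)]); go(*p,z,ya+y-b[2],.1)
    return p,ya+y1-b[2]
def nudge(k,out=.08):
    y1=D["cradle_"+k][2]+out; A,b,ya=grab_bar(k,0); p,yy=arc(A,b,ya,y1,.098,3)
    go(*p,.097,yy); manip.command_gripper(.03); go(*p,.15,yy,.2); D["bar_"+k]=[*A,y1]; save()
def save(): json.dump({k:list(map(float,v)) for k,v in D.items()},open("D.json","w"))
def seat(k):
    T=D["top_"+k]; C=D["cradle_"+k]; g=place(T,[-.03,0,0])[0][:2]; tgt=lambda dx:place(C,[-.03+dx,0,0])[0][:2]
    d=wrap(C[2]-T[2]); ya=branch(T[2],g,d,tgt(-.016)); yc=ya+d
    hop(*g,ya); manip.command_gripper(.065); go(*g,.09,ya,.25)
    if guard(*g,.09,.062,ya,step=.007): raise SystemExit("top touch")
    manip.command_gripper(0,70); st("top gripped"); go(*g,.1,ya,.1); go(*g,ZT,ya,.25); st("lifted")
    assert manip.get_width()>.036
    hop(*tgt(-.016),yc); assert manip.get_width()>.036
    go(*tgt(-.016),.125,yc,.2); t=guard(*tgt(-.016),.125,.0975,yc,step=.004,fmax=6); st("in channel" )
    if manip.get_position()[2]+DZ>.101: raise SystemExit("stopped high")
    return slide(k,yc,-.016,.018)
def slide(k,yc,d0,d1):
    C=D["cradle_"+k]; u=np.array([np.cos(C[2]),np.sin(C[2])])*np.sign(d1-d0); tgt=lambda dx:place(C,[-.03+dx,0,0])[0][:2]
    manip.command_gripper(.046); manip.hold(.2); f0=manip.get_contact_force()[:2]@u; n=0; log=[]
    for dx in np.arange(d0,d1,.0015*np.sign(d1-d0)):
        go(*tgt(dx),.0975,yc,.03); f=f0-manip.get_contact_force()[:2]@u; log.append(round(float(f),1))
        if f>5: n+=1
        else: n=0
        if n>=2 or f>10: break
    st("slid to %.4f"%dx); print(log); return yc,dx
def away():
    q=manip.get_joint_positions(); q[0]=-1.2; manip.set_joints(q)
E
cat > b1.py <<'E'
from ops import *
c=manip.camera("top"); m=1e-3
T=np.array([(-62,32,37),(-62,-32,37),(62,32,37),(-51,23,65),(-9,23,65),(-51,-23,65)])*m
D["top_green"],e=fit(T,np.array([(217,393),(203,485),(393,428),(228,407),(294,417),(222,477)])/4+[346,206]-.4,c,[.35,-.3,-1.7]); print("green",D["top_green"],e); save()
nudge("blue"); nudge("green"); print(seat("blue"))
E
python3 b1.py
```

```text
green [ 0.33353429 -0.32897529 -1.73080133] [0.5 1.  0.4 1.4 0.4 0.5]
bar gripped t 69.1 w 0.0089 p [0.4529 0.1304 0.0973] F [-1.7 10.4 -1.1]
bar gripped t 74.1 w 0.0094 p [0.4621 0.2955 0.0975] F [-3.5 12.7 -0.6]
top gripped t 80.9 w 0.0409 p [ 0.5771 -0.3029  0.0624] F [0.  1.2 2.3]
lifted t 82.3 w 0.0406 p [ 0.5757 -0.3022  0.2681] F [ 0.6 -0.2 -3.6]
touch at 0.0975 t 86.9 w 0.0405 p [0.5847 0.1598 0.0984] F [-0.1 -0.4  4.1]
in channel t 86.9 w 0.0405 p [0.5847 0.1598 0.0984] F [-0.1 -0.4  4.1]
slid to 0.0035 t 90.8 w 0.0459 p [0.5684 0.1624 0.099 ] F [ 9.9 -4.5  2.6]
[-0.6, -0.3, 0.4, 0.5, 0.8, 1.3, 0.1, 0.4, 0.3, 1.4, 0.7, 5.0, 8.2, 10.3]
(-0.1485714880082767, np.float64(0.003499999999999996))
```

```bash
cat >> ops.py <<'E'
def leave_top(k,yc,dx):
    p=place(D["cradle_"+k],[-.03+dx-.002,0,0])[0][:2]; go(*p,.0975,yc,.05); manip.command_gripper(.06); go(*p,.13,yc,.15); go(*p,.2,yc,.25)
def clamp(k):
    y1=D["cradle_"+k][2]-np.pi/2; A,b,ya=grab_bar(k,-np.pi/2)
    p=A+.048*np.array([np.cos(b[2]),np.sin(b[2])]); go(*p,.124,ya,.06); st("bar up")
    p,yy=arc(A,b,ya,y1,.124,9); st("swung"); assert manip.get_width()>.006
    guard(*p,.124,.0985,yy,step=.003,fmax=8); st("bar down")
    return p,yy
def leave_bar(p,yy):
    z=manip.get_position()[2]+DZ; manip.command_gripper(.018); go(*p,z+.04,yy,.1); go(*p,.2,yy,.25)
E
python3 - <<'E'
from ops import *
leave_top("blue",-0.1485714880082767,.0035)
p,yy=clamp("blue"); print(repr((p,yy)))
E
```

```text
bar gripped t 96.3 w 0.0090 p [0.452  0.127  0.0972] F [ 0.  -0.1  0.5]
bar up t 96.9 w 0.0089 p [0.452  0.127  0.1243] F [ 0.   0.7 -1.6]
swung t 99.9 w 0.0092 p [0.5063 0.171  0.1239] F [-0.3 -0.  -0.9]
touch at 0.0985 t 102.1 w 0.0090 p [0.5073 0.1712 0.0992] F [-1.7 -0.4  7.2]
bar down t 102.1 w 0.0090 p [0.5073 0.1712 0.0992] F [-1.7 -0.4  7.2]
(array([0.50686943, 0.17112327]), 6.13461381917131)
```

```bash
cat > full.py <<'E'
import sys
from ops import *
k=sys.argv[1]; yc,dx=seat(k)
if not(-.014<dx<.0175): raise SystemExit("not keyed")
leave_top(k,yc,dx); p,yy=clamp(k); print(repr((p,yy)))
if abs(manip.get_position()[2]+DZ-.099)<.0025 : leave_bar(p,yy)
E
python3 -c "
from ops import *
leave_bar([0.50686943, 0.17112327],6.13461381917131);st()"
python3 full.py red
```

```text
t 103.3 w 0.0179 p [0.5071 0.1712 0.2003] F [-0.1 -0.2 -0.2]
top gripped t 108.3 w 0.0407 p [ 0.4679 -0.3307  0.0624] F [-0.4  0.4  4.4]
lifted t 109.7 w 0.0409 p [ 0.4667 -0.3299  0.2683] F [ 0.1 -0.6 -2.7]
touch at 0.0975 t 113.8 w 0.0407 p [ 0.5815 -0.0205  0.0984] F [-1.5  0.3  6.8]
in channel t 113.8 w 0.0407 p [ 0.5815 -0.0205  0.0984] F [-1.5  0.3  6.8]
slid to 0.0170 t 120.0 w 0.0462 p [ 0.5498 -0.0252  0.0981] F [5.9 2.3 0.7]
[-0.3, 0.7, 1.9, 2.2, 1.7, 1.7, 2.7, 3.5, 1.9, 1.8, 2.1, 1.3, 0.6, 1.2, 0.5, 0.4, 0.9, 1.0, 0.7, 0.8, 3.3, 3.7, 6.6]
bar gripped t 125.5 w 0.0087 p [ 0.4646 -0.0887  0.0971] F [ 0.2  1.3 -1. ]
bar up t 126.1 w 0.0089 p [ 0.4644 -0.0908  0.1244] F [ 0.8 -0.2 -0.4]
swung t 129.1 w 0.0088 p [ 0.5031 -0.0323  0.1239] F [ 0.7 -1.  -1.6]
bar down t 131.4 w 0.0088 p [ 0.5041 -0.0323  0.099 ] F [-1.5  0.1  5.4]
(array([ 0.50365673, -0.03218488]), 6.434873906835815)
```

```bash
python3 full.py green; python3 - <<'E'
from ops import *
hop(.45,-.2,0,.3); away(); st()
t=manip.camera("top")["image"][:,:,::-1];s=manip.camera("side")["image"][:,:,::-1]
cv2.imwrite("pics/top2.png",t);cv2.imwrite("pics/side2.png",s)
a=cv2.resize(t[190:345,140:470],None,fx=2.4,fy=2.4,interpolation=2); b=cv2.resize(s[150:350,190:390],(220,220),interpolation=2)
b=cv2.resize(s[155:275,240:370],(225*130//120,225),interpolation=2)
v=np.zeros((600,800,3),np.uint8); v[:a.shape[0],:a.shape[1]]=a; v[374:374+225,:b.shape[1]]=b
b2=cv2.resize(s[155:225,255:365],(353,225),interpolation=2); v[374:599,300:653]=b2
cv2.imwrite("pics/m6.png",v)
E
```

```text
top gripped t 137.2 w 0.0407 p [ 0.3384 -0.2995  0.0624] F [-2.1  0.8  5.3]
lifted t 138.5 w 0.0406 p [ 0.3374 -0.2985  0.2685] F [ 0.6  0.1 -3.8]
touch at 0.0975 t 143.6 w 0.0408 p [0.5855 0.3511 0.0985] F [-0.2 -0.1  3.9]
in channel t 143.6 w 0.0408 p [0.5855 0.3511 0.0985] F [-0.2 -0.1  3.9]
slid to 0.0140 t 149.3 w 0.0461 p [0.5587 0.3493 0.0993] F [11.4 -2.2  1.9]
[0.5, 0.6, 1.8, 2.6, 1.8, 2.8, 2.0, 2.3, 2.4, 2.1, 2.7, 2.5, 3.5, 0.6, -0.4, 0.4, 1.9, 2.4, 4.6, 8.0, 11.3]
bar gripped t 154.7 w 0.0091 p [0.4629 0.2906 0.0972] F [-1.4  4.2  0.2]
bar up t 155.3 w 0.0089 p [0.4632 0.2905 0.1243] F [-3.5  3.7  2. ]
swung t 158.3 w 0.0087 p [0.5071 0.3454 0.1241] F [-2.2  5.3 -0.4]
bar down t 160.6 w 0.0083 p [0.5076 0.3454 0.099 ] F [-0.4  3.8  7. ]
(array([0.50698197, 0.3451329 ]), 6.353911062564107)
 t 165.1 w 0.0180 p [ 0.1903 -0.4542  0.2998] F [-0.3 -0.2 -0.3]
```

View pics/m6.png

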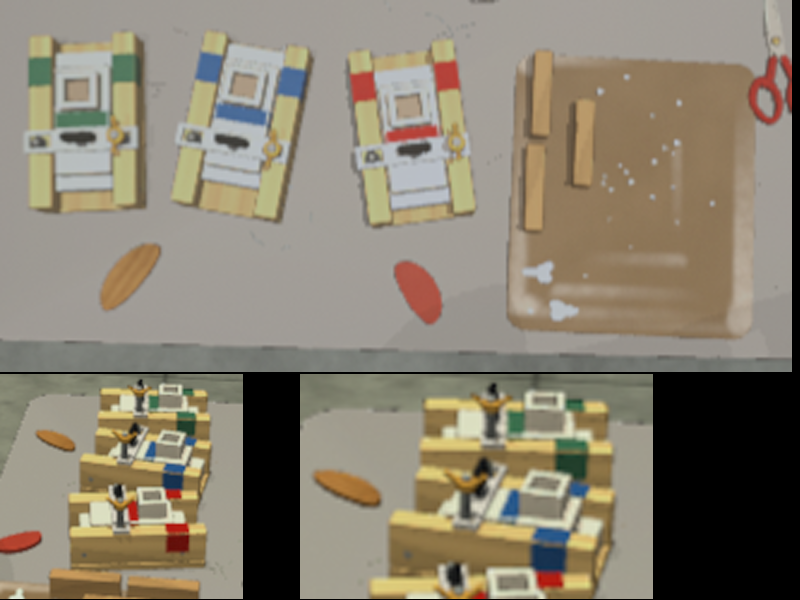

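The last view shows all three bars across the matching tops, with stud B showing in each slot at (38,140), (200,135) and (370,155). The spacers are on the bare strip. Each bar came down with its underside at about 66 mm, which means the tops are fully home.

```bash
python3 -c "
from rig import manip
print(manip.sign_off(), manip.get_time())"
```

```text
the job is handed in; nothing more can be done
the job is handed in; nothing more can be done
```

The job is handed in: all three spacers are on the bare strip, and the blue, red and green upper halves are seated in their own cradles with the clamp bars down over the bare studs, ready for your nuts.

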